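# Jack up the sweet tray and hold it

## Robot

A 6-joint arm with a two-finger parallel gripper is mounted at the origin on the work surface. World frame = base frame: x ahead of the robot, y to its left, z up, the work surface at z = 0. Lengths are in m, angles in rad, forces in N, time in s.
With the tool pointing down it reaches from about 0.3 to 0.775 m from the base axis. Payload 14.6 kg.
Tool frame: the origin (TCP) lies at the very end of the fingers, on their centre line; the grasp point (between the pads) lies 19 mm behind it; x points along the fingers, y is the direction in which the jaws open and shut, and the axes are right-handed (so a half turn about x gives the same grasp; the last joint's range is limited). The gripper opens to 94 mm and grips with 3 to 60 N. Pads are 16 mm wide; open, the fingers measure 119 mm over their backs; the gripper's body (75 mm by 177 mm) begins 78 mm behind the grasp point.
Start: joints at [1.279, 0.3, 1.521, -0, 1.321, -0.067], TCP at [0.123, 0.536, 0.205] pointing down, gripper open.
Joint ranges: [-3.03, 3.03], [-0.79, 2.21], [0.23, 2.52], [-1.04, 4.18], [0, 3.07], [-2.55, 2.55]. Speed limits (rad/s): [2.22, 2.22, 2.57, 3.14, 3.14, 3.14].

## Interface

Orientations are given as [roll, pitch, yaw] about the fixed x, y, z axes, in that order (R = Rz(yaw) Ry(pitch) Rx(roll)).
In Python, from station import ctrl, viewer, hand_in gives the robot as it stands. The module is installed in compiled form; this text tells all that it offers.
- The arm moves only by the tool play_rows, never from a script. Its argument "deltas" is a list that holds one entry, the list of rows, each a list of 7 numbers: the shift along the tool's x, y, z in mm, then the turn, a rotation vector about the tool's x, y, z in rad, then the finger opening in mm, from 0 to 94. In form: [[[dx, dy, dz, ax, ay, az, gripper], ...]]. A call has 1 to 10 rows; each row shifts and turns the commanded pose from where the row before left it, along the tool's axes as they then stand; what a row does not reach is not made up. A row lasts 1/10 s, in which the tool goes at most 50 mm and 8.59 degrees, less where a joint would pass 70% of its speed; a pose out of reach is approached as far as the arm can. A call with a gripper value outside its range is refused whole. The fingers move at their own pace and stop on an object; "grip_force" is the grip in N (left out, the last holds). Time passes only in rows, so rows that do not move let the fingers close. It gives the time, the measured TCP pose, the force and the opening at its end, in the units of the state.
- ctrl.get_obs(): the state, without advancing time (a new reading comes with each control period).
- viewer.camera(name): name is "scene" or "top"; returns a dict with "img" (384x512x3 uint8, red, green, blue), "fx", "fy", "cx", "cy" (pixels), "rvec" (rotation vector, rad) and "tvec" (3), from world to camera coordinates, as OpenCV has them. Camera axes: x right, y down, z forward; pixel columns grow to the right and rows downward; lengths in m; the calibration is good to about 2 mm. A picture is of the moment at which its call begins. There is no depth.
- hand_in(): hands the job in, once; it reports no verdict.
The state is a dict: "time_s": time; "qpos": joint angles; "joint_vel": joint speeds; "tau": joint torques, N m; "ee_pos": TCP position; "eef_rot": TCP orientation; "force": force on the tool from outside, world axes, zero at the start; "moment": the same for the moment, N m; "grip_width": finger opening in m.
Only numpy, scipy, OpenCV 4.12 (cv2) and the standard library are available. Lean on these libraries where they do the work, as an engineer would, in place of code of your own. Each camera call takes 0.05 s, during which the arm holds its last target.

## Task

Set the small lever jack under the big round sweet tray so that its saddle stands squarely beneath the lift pad, the round stud on the tongue of the tray's rim. Give the pump handle a full trial stroke, down to its stop and all the way back up, so that the tray rises and settles again; then press the handle down to its stop once more and finish holding it there, with the tray's edge up on the jack alone. Do not lift the tray by hand, and leave the bowl, the jar and the carton alone.

Things in the scene. Friction and masses are not known exactly. Their poses are not given: they have to be found in the camera images.
- tray_stand: Dark steel trestle fixed to the table, carrying the round tray. Origin: on the table exactly below the lift pad. +x points from the lift pad to the tray's centre (235 mm away) and on to the hinge (440 mm); z up. The trestle begins 70 mm in +x from the origin, its rails over 100 mm to either side of the centre line, so the space under the tongue is open.
- tray: Round steel tray with nougat on it, 412 diameter, 1.3 to 2.5 kg, hinged at the far end. Origin: 12 mm above the lift pad's lower face; axes as the stand's when at rest. At rest its underside is level, 90 above the table, its rim top 112, its rim 29 mm in +x from the pad's centre. A flat tongue 40 wide sticks out of the rim in -x and carries the lift pad. Its two loop handles are not lift points.
- lift_pad (a point): Centre of the lower face of the lift pad, a steel stud 24 diameter and 12 deep under the tongue (a low round boss with a dimple marks it on the tongue's upper side, 24 mm above this point). 78 above the table when the tray is at rest, about 98 when the jack is fully up.
- jack: Loose lever jack, 0.7 to 0.9 kg, grey body on a dark base plate 230 x 70 x 8. Origin: underside, centre line. +x to the saddle, z up. Base from x = -145 to +85. Grip block: x -30 to +20, 36 wide (y), 57 high, 17 mm of base free on each side; grip it across y from above. Saddle axis x = +60. Handle pivot (along y) at x = -45, z = 52. It does not tip when the paddle is pressed.
- jack_grip (a point): Middle of the jack's grip block, jack x = -5, y = 0, 35 above the underside: a good point for the grip.
- saddle: The jack's round steel saddle, 40 diameter, on a piston. Origin: centre of its flat top. It rises straight up, 60 mm per radian of handle swing, 36 mm at the handle's stop, so it lifts the tray's pad about 20 mm after closing the 16 mm gap.
- saddle_top (a point): Centre of the saddle's flat top: jack x = +60, y = 0, 62 above the jack's underside with the handle up.
- pump_handle: Pump handle: steel arm 14 wide with a black rubber paddle 45 long, 30 wide, 12 thick at its end. Origin at the pivot. At rest it rises at 28 degrees (0.49 rad) towards jack -x; it swings down 0.6 rad to a hard stop just below level. A spring and the tray push it up again when let go. Pressing takes about 3 N at first, 8 to 14 N at the stop with the tray on it.
- handle_end (a point): Centre of the upper face of the paddle, 100 mm out along the arm from the pivot and 6 mm above the arm's axis: in the jack's frame x = -130, z = 104 with the handle up, and x = -145, z = 47 at the stop.
- bowl: Bystander: steel bowl, 110 diameter, 55 high. Origin: centre of its underside.
- jar: Bystander: amber glass jar, 60 diameter, 80 high. Origin: centre of its underside.
- carton: Bystander: cardboard carton 60 x 110 x 45. Origin: centre of its underside.

How it is judged:
By the outcome, as a careful person would: the job done as asked, in the order asked, and still so for the second after the job is handed in, while the arm keeps its last pose, push and grip.
It also fails if it takes over 64 s, if anything falls off the work surface, if the arm or the gripper's body presses on something with over 40 N, if the wrist force passes 120 N, or if a joint passes its speed limit or range.

## Working session

There is one attempt and no reset: what is moved stays moved. The work goes in short steps, Python scripts to look and compute and a tool call to move; the robot and the scene stay as the last step left them, time stands still between calls to the robot, and variables do not carry over. Pictures are saved under pics/ and viewed, and the job is handed in when it is done.

Besides the shell and the picture viewer there is one more tool, called after "Emit:" as name(argument=value, ...), one argument or row to a line, values as JSON. play_rows: Moves the arm, as the interface text tells. Its arguments: {"type":"object","properties":{"deltas":{"type":"array","items":{"type":"array","items":{"type":"array","items":{"type":"number"}}}},"grip_force":{"type":"number"}},"required":["deltas"]}

```bash
mkdir -p pics; python3 - <<'E'
from station import ctrl, viewer
import cv2,pickle
o=ctrl.get_obs();print(o)
for n in("scene","top"):
    c=viewer.camera(n);pickle.dump(c,open(f"pics/{n}0.pkl","wb"))
    cv2.imwrite(f"pics/{n}0.png",cv2.resize(c["img"][:,:,::-1],(800,600),interpolation=cv2.INTER_CUBIC))
    print({k:v for k,v in c.items() if k!="img"})
E
```

```text
{'time_s': 0.0, 'qpos': array([ 1.27939444e+00,  3.00479543e-01,  1.52158428e+00, -5.38299826e-06,
        1.32071048e+00, -6.65871838e-02]), 'joint_vel': array([-0.00110076,  0.00068135,  0.00023931,  0.00103936,  0.00135924,
        0.0001927 ]), 'tau': array([ 5.07059904e-04, -5.31808734e+01, -3.52734411e+01,  7.08668190e-02,
        2.44415668e-02, -1.11486959e-04]), 'ee_pos': array([0.12252947, 0.53590322, 0.20488035]), 'eef_rot': array([-1.63297109,  1.56961467, -1.85778445]), 'force': array([ 0.17718048, -1.30221751,  0.34509087]), 'moment': array([-0.02449984,  0.02621993,  0.00709363]), 'grip_width': 0.09398431464352211}
{'fx': 496.20634126401654, 'fy': 496.20634126401654, 'cx': 258.24988259202496, 'cy': 189.20791053514756, 'rvec': array([ 1.79353227,  1.8917913 , -0.67866626]), 'tvec': array([ 0.17677163, -0.39288304,  1.31384908])}
{'fx': 448.09281143821534, 'fy': 448.09281143821534, 'cx': 257.77936720923765, 'cy': 187.94718755341796, 'rvec': array([ 2.1391153 , -2.17328445,  0.13218192]), 'tvec': array([-0.11576956,  0.5705287 ,  1.02969971])}
```

View pics/scene0.png

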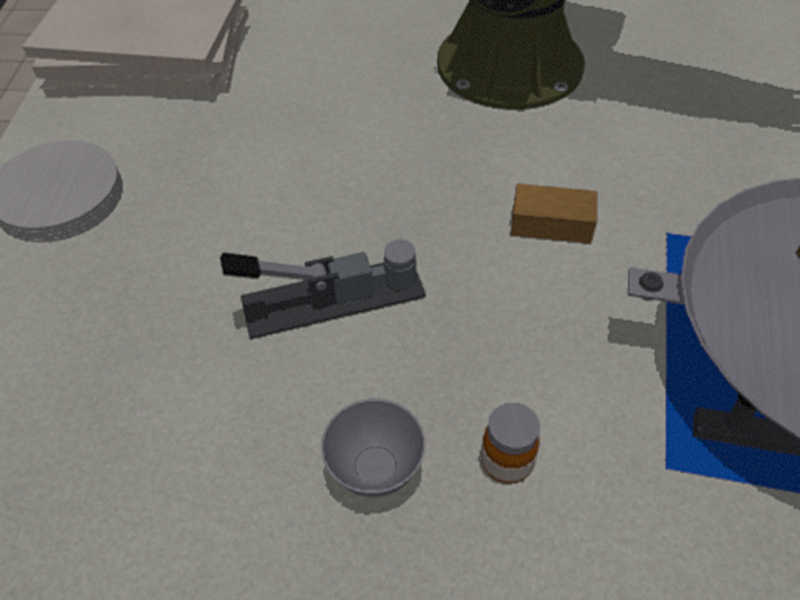

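View pics/top0.png

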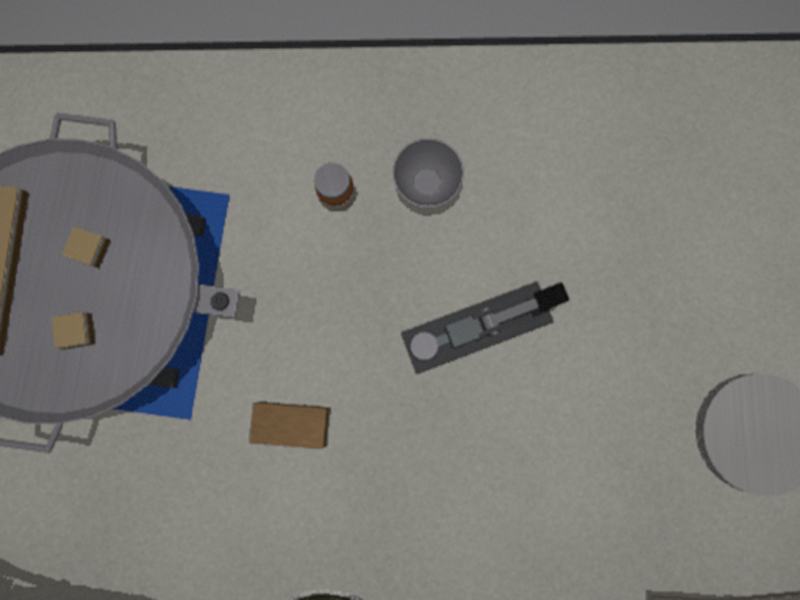

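```bash
cat > h.py <<'E'
import cv2,numpy as np,pickle
def ray(c,u,v,z):
    R=cv2.Rodrigues(c["rvec"])[0];C=-R.T@c["tvec"]
    d=R.T@np.array([(u-c["cx"])/c["fx"],(v-c["cy"])/c["fy"],1.]);return C+d*(z-C[2])/d[2]
def proj(c,P):
    K=np.array([[c["fx"],0,c["cx"]],[0,c["fy"],c["cy"]],[0,0,1.]])
    return cv2.projectPoints(np.asarray(P,float).reshape(-1,3),c["rvec"],c["tvec"],K,None)[0].reshape(-1,2)
def crop(c,u0,v0,u1,v1,s,name):
    cv2.imwrite(name,cv2.resize(c["img"][v0:v1,u0:u1,::-1],None,fx=s,fy=s,interpolation=cv2.INTER_CUBIC))
E
python3 - <<'E'
from h import *
t=pickle.load(open("pics/top0.pkl","rb"));s=pickle.load(open("pics/scene0.pkl","rb"))
crop(t,250,175,375,245,6,"pics/tj.png");crop(t,110,165,180,220,8,"pics/tp.png")
crop(s,135,145,280,220,5,"pics/sj.png");crop(s,385,150,455,240,6,"pics/sp.png")
E
```

```text
(no output)
```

View pics/tj.png

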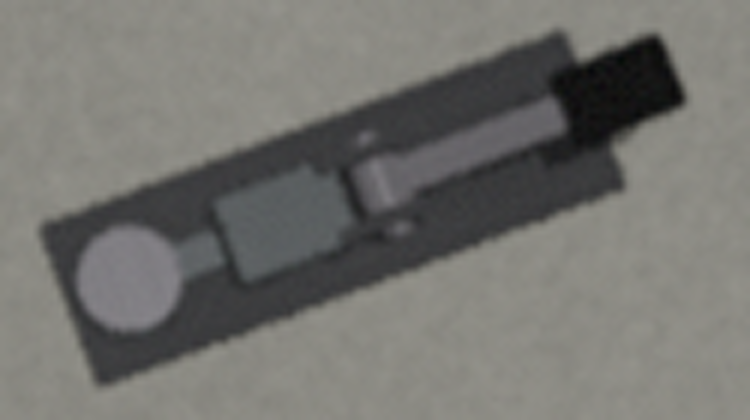

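View pics/tp.png

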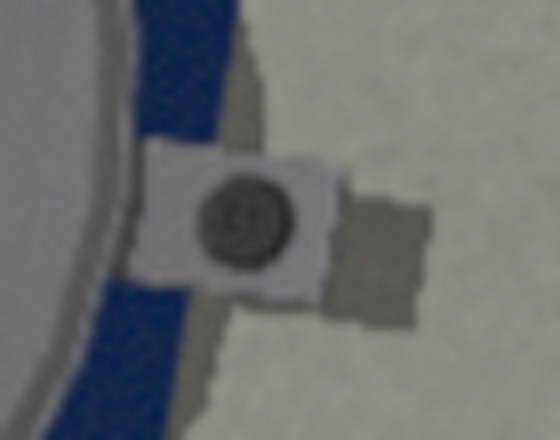

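View pics/sj.png

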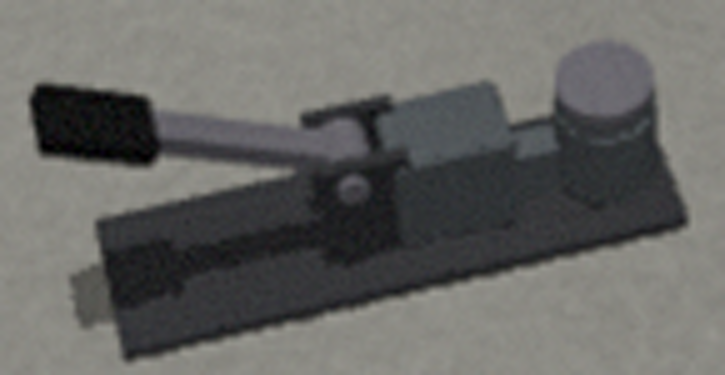

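View pics/sp.png

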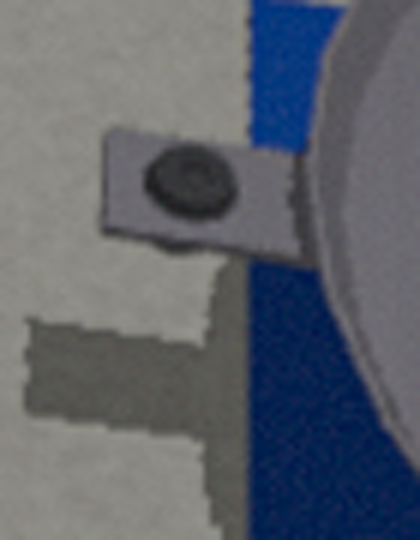

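```bash
python3 - <<'E'
from h import *
t=pickle.load(open("pics/top0.pkl","rb"));s=pickle.load(open("pics/scene0.pkl","rb"))
f=lambda a,b,k,x,y:(a+(x+.5)/k-.5,b+(y+.5)/k-.5)
np.set_printoptions(precision=4,suppress=True)
print("boss",ray(t,*f(110,165,8,245,222),.102),ray(s,*f(385,150,6,190,181),.102))
print("sadd",ray(t,*f(250,175,6,130,278),.062),ray(s,*f(135,145,5,605,80),.062))
cs=np.array([ray(t,*f(250,175,6,*p),.008) for p in[(42,224),(100,384),(623,187),(563,32)]]);print(cs)
a=(cs[0]+cs[1])/2;b=(cs[2]+cs[3])/2;d=a-b;print("front",a,"back",b,np.linalg.norm(d),"yaw",np.degrees(np.arctan2(d[1],d[0])))
print("grip top",ray(t,*f(250,175,6,281,226),.057))
# carton etc
P=lambda x,y:((x+.5)*.64-.5,(y+.5)*.64-.5)
for n,p,z in[("jar",(333,178),.08),("bowl",(428,173),.055)]+[("carton",q,.045) for q in[(252,404),(327,408),(326,446),(250,442)]]:print(n,ray(t,*P(*p),z))
# tray rim outer edge arc (top image)
pts=[(196,255),(198,300),(190,235),(150,165),(100,143),(180,360),(150,393),(110,413)]
Q=np.array([ray(t,*P(*p),.112)[:2] for p in pts]);A=np.c_[2*Q,np.ones(len(Q))];x=np.linalg.lstsq(A,(Q**2).sum(1),rcond=None)[0]
print("tray c",x[:2],np.sqrt(x[2]+x[:2]@x[:2]))
E
```

```text
boss [0.5547 0.137  0.102 ] [0.5575 0.1379 0.102 ]
sadd [ 0.4885 -0.1545  0.062 ] [ 0.4889 -0.1527  0.062 ]
[[ 0.5136 -0.121   0.008 ]
 [ 0.449  -0.1432  0.008 ]
 [ 0.5248 -0.356   0.008 ]
 [ 0.5885 -0.3342  0.008 ]]
front [ 0.4813 -0.1321  0.008 ] back [ 0.5566 -0.3451  0.008 ] 0.22593473998545058 yaw 109.47554965107426
grip top [ 0.5079 -0.2132  0.057 ]
jar [ 0.7386 -0.0233  0.08  ]
bowl [ 0.7515 -0.1658  0.055 ]
carton [0.407  0.1012 0.045 ]
carton [ 0.3994 -0.0098  0.045 ]
carton [ 0.3443 -0.0082  0.045 ]
carton [0.3518 0.1035 0.045 ]
tray c [0.5847 0.3736] 0.21145151834016132
```

```bash
python3 - <<'E'
from h import *
np.set_printoptions(precision=4,suppress=True)
t=pickle.load(open("pics/top0.pkl","rb"));s=pickle.load(open("pics/scene0.pkl","rb"))
def ell(c,u,v,r,kind):
    g=cv2.cvtColor(c["img"],cv2.COLOR_RGB2GRAY);k=8
    G=cv2.resize(g[v-r:v+r,u-r:u+r],None,fx=k,fy=k,interpolation=cv2.INTER_CUBIC);G=cv2.GaussianBlur(G,(9,9),0)
    th,m=cv2.threshold(G,0,255,cv2.THRESH_OTSU)
    if kind=="dark":m=255-m
    n,l,st,ce=cv2.connectedComponentsWithStats(m);i=l[r*k,r*k]
    mm=(l==i).astype(np.uint8);ct=max(cv2.findContours(mm,0,2)[0],key=cv2.contourArea)
    e=cv2.fitEllipse(cv2.convexHull(ct));return u-r+(e[0][0]+.5)/k-.5,v-r+(e[0][1]+.5)/k-.5,e[1][0]/k,e[1][1]/k,th
for n,c,b,a in(("top",t,(140,192),(271,221)),("scene",s,(416,180),(255,161))):
    e=ell(c,*b,9,"dark");print(n,"boss",e,ray(c,e[0],e[1],.102))
    e=ell(c,*a,12,"light");print(n,"sadd",e,ray(c,e[0],e[1],.062))
# blue mat
hsv=cv2.cvtColor(t["img"],cv2.COLOR_RGB2HSV);m=cv2.inRange(hsv,(105,120,30),(130,255,255))
P=[]
for v in range(130,262):
    w=np.where(m[v])[0]
    if len(w) and not 175<v<208:P.append(ray(t,w.max()+.5,v,0)[:2])
P=np.array(P,np.float32)
l=cv2.fitLine(P,cv2.DIST_HUBER,0,.01,.01).ravel();print("mat edge",l,"normal yaw",np.degrees(np.arctan2(l[1],l[0]))%180)
m2=cv2.inRange(hsv,(0,0,0),(179,255,255))
crop(t,0,60,160,300,3,"pics/tt.png")
E
```

```text
top boss (140.3523349761963, 192.49338817596436, 11.96182918548584, 12.520951271057129, 85.0) [0.5543 0.1366 0.102 ]
top sadd (272.316219329834, 220.4307403564453, 17.37161636352539, 20.859853744506836, 94.0) [ 0.4896 -0.157   0.062 ]
scene boss (416.52335834503174, 180.1909475326538, 12.86800479888916, 16.51131248474121, 81.0) [0.5585 0.1382 0.102 ]
scene sadd (260.0490264892578, 159.89794445037842, 24.3629207611084, 57.47024917602539, 89.0) [ 0.4867 -0.1441  0.062 ]
mat edge [ 0.9884 -0.1518  0.5574  0.1797] normal yaw 171.26648
```

View pics/tt.png

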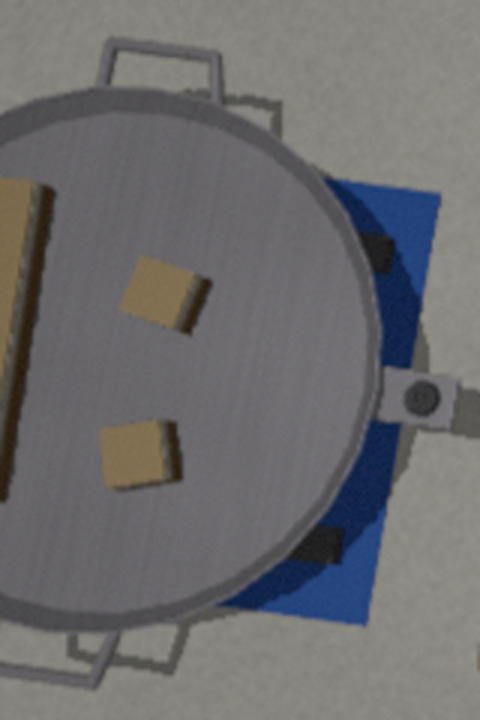

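```bash
cat >> h.py <<'E'
from scipy.spatial.transform import Rotation as Ro
def tool(o):return Ro.from_euler('xyz',o["eef_rot"]).as_matrix()
def target(o,pos,jackyaw=None):
    """prints rotvec in tool frame to get down-pointing with jaw axis across the jack, and shift in rotated tool frame (mm)"""
    R=tool(o);x=np.array([0,0,-1.])
    for k in(90,-90):
        a=np.radians(jackyaw+k);y=np.array([np.cos(a),np.sin(a),0]);T=np.c_[x,y,np.cross(x,y)]
        rv=Ro.from_matrix(R.T@T).as_rotvec();d=np.array(pos)-o["ee_pos"]
        print("jaw",k,"rv",rv.round(4),"shift before rot",(R.T@d*1e3).round(1),"after rot",(T.T@d*1e3).round(1))
E
python3 - <<'E'
from h import *
from station import ctrl
o=ctrl.get_obs();print(tool(o).round(3))
target(o,[.510,-.2155,.12],109.4)
E
```

```text
[[-0.     0.223  0.975]
 [-0.001  0.975 -0.223]
 [-1.    -0.001 -0.   ]]
jaw 90 rv [-2.1342e+00 -1.1000e-03  5.0000e-04] shift before rot [  85.6 -646.1  545.2] after rot [  85.  -115.8 -837.5]
jaw -90 rv [1.0074e+00 5.0000e-04 1.0000e-03] shift before rot [  85.6 -646.1  545.2] after rot [ 85.  115.8 837.5]
```

Emit:
play_rows(
  deltas=[
    [[0,-32,27,0,0,0,94],[0,-32,27,0,0,0,94],[0,-32,27,0,0,0,94],[0,-32,27,0,0,0,94],[0,-32,27,0,0,0,94],[0,-32,27,0,0,0,94],[0,-32,27,0,0,0,94],[0,-32,27,0,0,0,94],[0,-32,27,0,0,0,94],[0,-32,27,0,0,0,94]],
  ],
  grip_force=50,
)

```text
time_s: 1.1
ee_pos: [0.3148, 0.1624, 0.2055]
eef_rot: [0.535, 1.57, 0.31]
force: [1.3, 0.5, -0.0]
grip_width: 0.0939
```

Emit:
play_rows(
  deltas=[
    [[0,-32,27,0,0,0,94],[0,-32,27,0,0,0,94],[0,-32,27,0,0,0,94],[0,-32,27,0,0,0,94],[0,-32,27,0,0,0,94],[0,-32,27,0,0,0,94],[0,-32,27,0,0,0,94],[0,-32,27,0,0,0,94],[0,-32,27,0,0,0,94],[0,-6,5,0,0,0,94]],
  ],
)

```text
time_s: 2.1
ee_pos: [0.4914, -0.1809, 0.2045]
eef_rot: [-3.005, 1.57, 3.05]
force: [-0.2, -0.4, 0.4]
grip_width: 0.094
```

Emit:
play_rows(
  deltas=[
    [[0,0,0,0.14,0,0,94],[0,0,0,0.14,0,0,94],[0,0,0,0.14,0,0,94],[0,0,0,0.14,0,0,94],[0,0,0,0.14,0,0,94],[0,0,0,0.14,0,0,94],[0,0,0,0.14,0,0,94],[0,0,0,0.027,0,0,94],[0,0,0,0,0,0,94]],
  ],
)

```text
time_s: 3.0
ee_pos: [0.4906, -0.1776, 0.2054]
eef_rot: [-2.397, 1.571, 2.657]
force: [0.1, -0.1, -0.1]
grip_width: 0.0942
```

```bash
python3 - <<'E'
from h import *
from station import ctrl,viewer
o=ctrl.get_obs();print(o["time_s"],o["ee_pos"],o["qpos"])
target(o,[.510,-.2155,.016],109.4)
c=viewer.camera("top");crop(c,220,140,420,300,4,"pics/t1.png")
E
```

```text
3.0 [ 0.49056808 -0.17755122  0.20536157] [-4.17484073e-01  2.37132113e-01  1.60069699e+00  1.90658151e-05
  1.30403848e+00 -7.59290722e-01]
jaw 90 rv [-3.1384e+00 -3.0000e-04 -3.0000e-04] shift before rot [189.4   5.6  42.3] after rot [189.4  -5.7 -42.2]
jaw -90 rv [ 0.0032 -0.0002  0.0002] shift before rot [189.4   5.6  42.3] after rot [189.4   5.7  42.2]
```

View pics/t1.png

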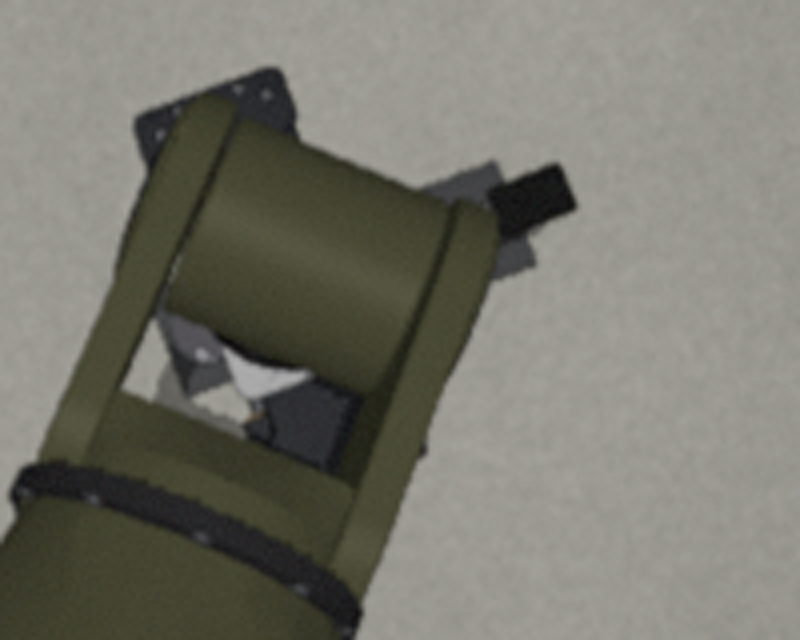

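Emit:
play_rows(
  deltas=[
    [[0,3,21,0,0,0,94],[0,2.7,21,0,0,0,94],[30,0,0,0,0,0,94],[30,0,0,0,0,0,94],[30,0,0,0,0,0,94],[30,0,0,0,0,0,94],[20,0,0,0,0,0,94],[0,0,0,0,0,0,94],[0,0,0,0,0,0,94]],
  ],
)

```text
time_s: 3.95
ee_pos: [0.5103, -0.2156, 0.066]
eef_rot: [0.772, 1.571, -0.458]
force: [1.3, 1.0, -0.1]
grip_width: 0.0941
```

```bash
python3 - <<'E'
from h import *
from station import ctrl,viewer
o=ctrl.get_obs();print(o["time_s"],o["ee_pos"],o["force"])
target(o,[.510,-.2155,.016],109.4)
c=viewer.camera("scene");crop(c,110,110,300,240,4,"pics/s1.png")
E
```

```text
3.95 [ 0.51026102 -0.21562703  0.06604455] [ 1.28568048  0.95756964 -0.10642577]
jaw 90 rv [-3.1395e+00  2.0000e-04  2.0000e-04] shift before rot [50.  -0.2 -0.2] after rot [50.   0.2  0.2]
jaw -90 rv [ 0.0021  0.0001 -0.0001] shift before rot [50.  -0.2 -0.2] after rot [50.  -0.2 -0.2]
```

View pics/s1.png

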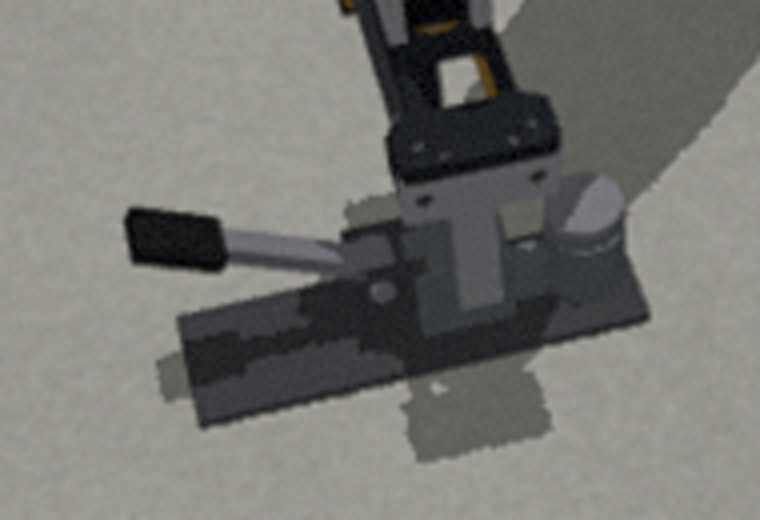

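Gripper stands above the grip block (finger at about (480,270) in the crop), clear of the handle. Go down and grip.

Emit:
play_rows(
  deltas=[
    [[20,0,0,0,0,0,94],[18,0,0,0,0,0,94],[10,0,0,0,0,0,94],[2,0,0,0,0,0,80],[0,0,0,0,0,0,60],[0,0,0,0,0,0,45],[0,0,0,0,0,0,36],[0,0,0,0,0,0,30],[0,0,0,0,0,0,30],[0,0,0,0,0,0,30]],
  ],
  grip_force=50,
)

```text
time_s: 5.0
ee_pos: [0.5101, -0.2156, 0.0156]
eef_rot: [0.591, 1.571, -0.641]
force: [0.5, -0.1, -0.8]
grip_width: 0.0412
```

Emit:
play_rows(
  deltas=[
    [[0,0,0,0,0,0,30],[0,0,0,0,0,0,30],[0,0,0,0,0,0,30]],
  ],
)

```text
time_s: 5.3
ee_pos: [0.51, -0.2156, 0.0155]
eef_rot: [-1.2, 1.571, -2.431]
force: [-1.0, -0.5, 0.7]
grip_width: 0.0355
```

```bash
python3 - <<'E'
from h import *
from station import ctrl,viewer
o=ctrl.get_obs();print(o["time_s"],o["ee_pos"],o["force"],o["grip_width"])
target(o,[.5468,.0729,.022],82)
c=viewer.camera("scene");crop(c,110,110,300,240,4,"pics/s2.png")
c=viewer.camera("top");crop(c,220,140,420,300,4,"pics/t2.png")
E
```

```text
5.3 [ 0.51003065 -0.21560182  0.01549572] [-1.03866713 -0.4843668   0.68545798] 0.035526194823245774
jaw 90 rv [-2.6628e+00 -1.0000e-04  1.0000e-04] shift before rot [  -6.5  130.6 -259.8] after rot [ -6.5   3.7 290.8]
jaw -90 rv [4.787e-01 0.000e+00 1.000e-04] shift before rot [  -6.5  130.6 -259.8] after rot [  -6.5   -3.7 -290.8]
```

View pics/s2.png

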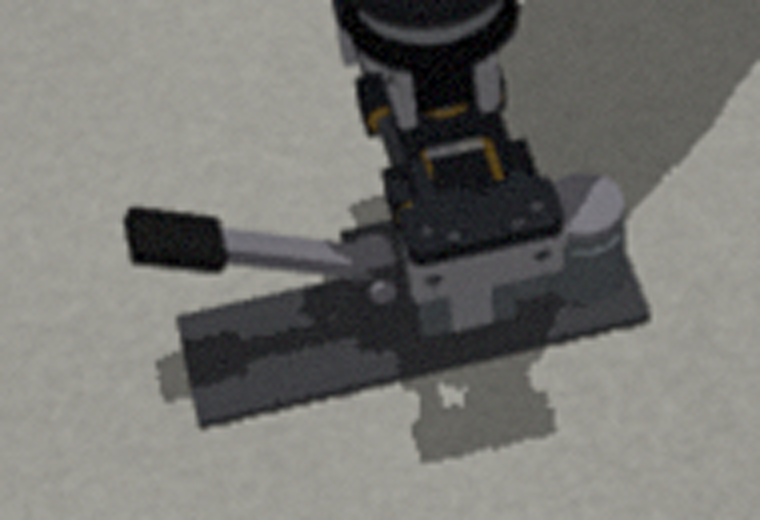

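View pics/t2.png

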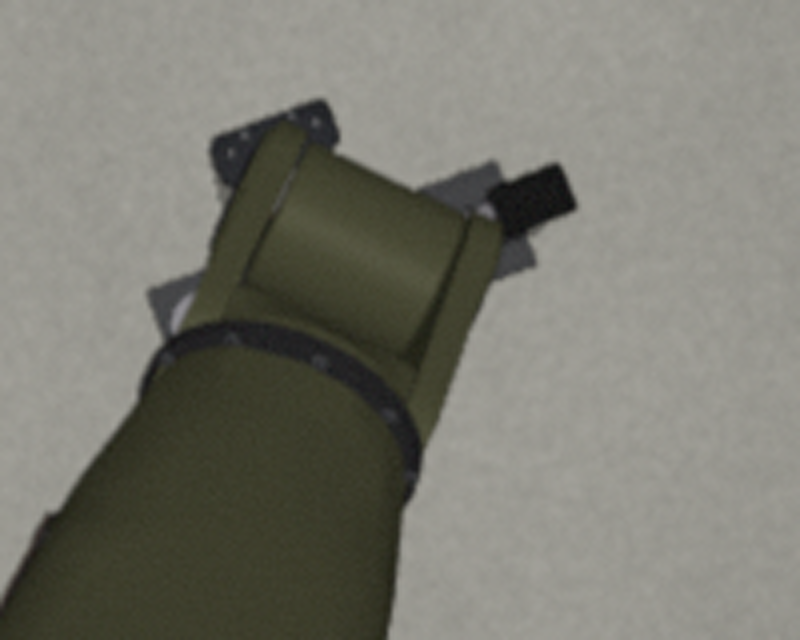

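Emit:
play_rows(
  deltas=[
    [[-4,0,0,0,0,0,30],[-8,0,0,0,0,0,30],[0,0,0,0.08,0,0,30],[0,0,0,0.08,0,0,30],[0,0,0,0.08,0,0,30],[0,0,0,0.08,0,0,30],[0,0,0,0.08,0,0,30],[0,0,0,0.079,0,0,30],[0,0,0,0,0,0,30]],
  ],
)

```text
time_s: 6.3
ee_pos: [0.5099, -0.2155, 0.0275]
eef_rot: [-1.989, 1.57, 2.582]
force: [-0.3, -0.0, -7.9]
grip_width: 0.0358
```

Emit:
play_rows(
  deltas=[
    [[0,0,-12,0,0,0,30],[0,-1,-25,0,0,0,30],[0,-1,-30,0,0,0,30],[0,-1,-30,0,0,0,30],[0,-0.7,-30,0,0,0,30],[0,0,-30,0,0,0,30],[0,0,-25,0,0,0,30],[0,0,-15,0,0,0,30],[5,0,-8,0,0,0,30],[0,0,0,0,0,0,30]],
  ],
)

```text
time_s: 7.3
ee_pos: [0.5346, -0.0115, 0.0217]
eef_rot: [-1.485, 1.57, 3.089]
force: [0.0, -0.4, -8.4]
grip_width: 0.0355
```

```bash
python3 - <<'E'
from h import *
from station import ctrl,viewer
o=ctrl.get_obs();print(o["time_s"],o["ee_pos"],o["force"],o["grip_width"])
target(o,[.5468,.0729,.022],82)
c=viewer.camera("scene");pickle.dump(c,open("pics/s3.pkl","wb"));crop(c,200,100,460,290,3,"pics/s3.png")
c=viewer.camera("top");pickle.dump(c,open("pics/t3.pkl","wb"));crop(c,90,120,350,300,3,"pics/t3.png")
E
```

```text
7.3 [ 0.53458917 -0.01153965  0.02171196] [ 7.84616106e-03 -3.95013620e-01 -8.37210370e+00] 0.03547873863287709
jaw 90 rv [-3.1404e+00 -1.7000e-03  2.0000e-04] shift before rot [ -0.3   0.4 -85.3] after rot [-0.3 -0.3 85.3]
jaw -90 rv [0.0012 0.0001 0.0011] shift before rot [ -0.3   0.4 -85.3] after rot [ -0.3   0.3 -85.3]
```

View pics/s3.png

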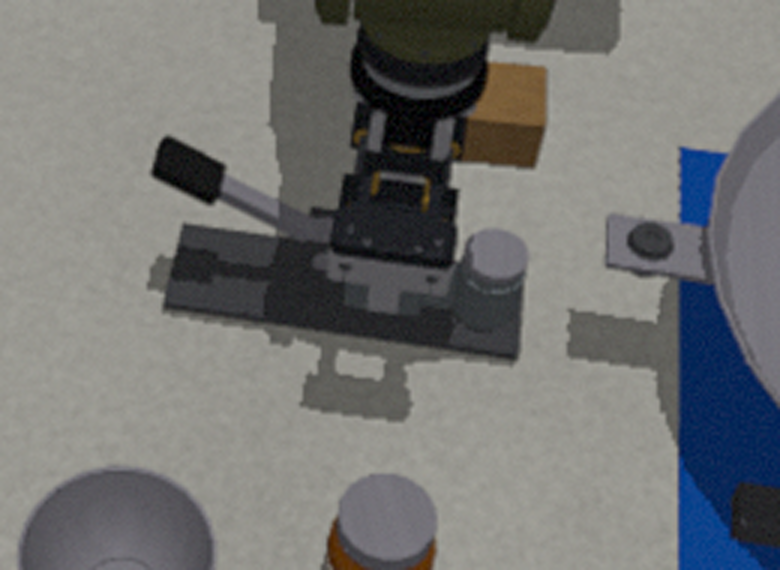

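View pics/t3.png

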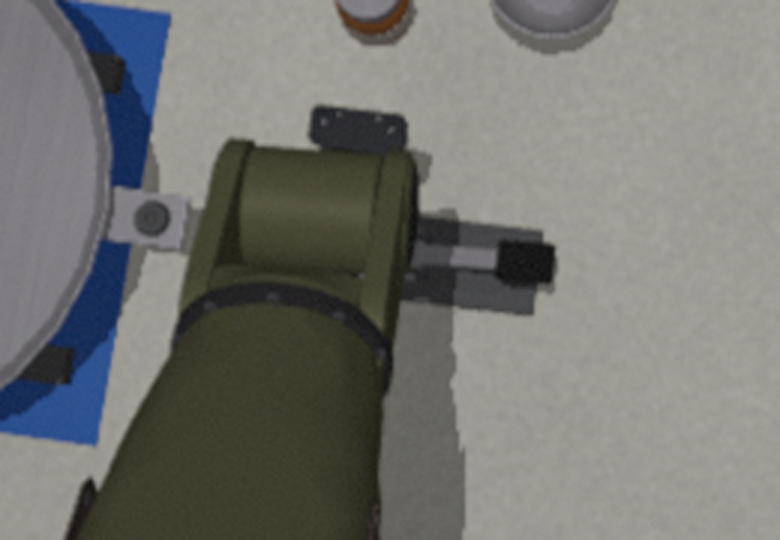

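```bash
python3 - <<'E'
from h import *
s=pickle.load(open("pics/s3.pkl","rb"))
crop(s,350,170,440,200,8,"pics/a.png");crop(s,345,170,450,205,7,"pics/a.png")
E
```

```text
(no output)
```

View pics/a.png

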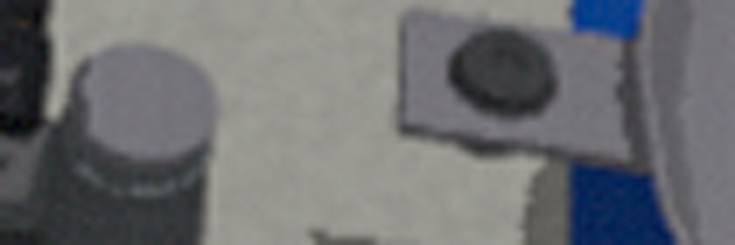

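```bash
python3 - <<'E'
from h import *
s=pickle.load(open("pics/s3.pkl","rb"))
f=lambda a,b,k,x,y:(a+(x+.5)/k-.5,b+(y+.5)/k-.5)
S=ray(s,*f(345,170,7,146,101),.0682);B=ray(s,*f(345,170,7,501,68),.102);print(S,B,B-S)
a=np.radians(82);R=np.array([[np.cos(a),np.sin(a)],[-np.sin(a),np.cos(a)]])
print("along,left(jack y) mm",R@(B-S)[:2]*1e3)
# predicted from tcp
print("tcp-pred saddle",np.array([.5346,-.0115])+.065*np.array([np.cos(a),np.sin(a)]))
# jack heading: base front/back right edges top surface z .0142 in s3 crop px
for p in [(517,357),(164,309),(183,226),(522,278)]:print(ray(s,*f(200,100,3,*p),.0142))
E
```

```text
[0.54341096 0.0547024  0.0682    ] [0.5563907  0.13783765 0.102     ] [0.01297974 0.08313525 0.0338    ]
along,left(jack y) mm [84.13261193 -1.28323391]
tcp-pred saddle [0.54364625 0.05286742]
[0.58295925 0.07224371 0.0142    ]
[ 0.55569315 -0.15194991  0.0142    ]
[ 0.4847955  -0.14356539  0.0142    ]
[0.51918712 0.08082036 0.0142    ]
```

Emit:
play_rows(
  deltas=[
    [[0,0.8,-10,0,0,0,30],[0,0,-18,0,0,0,30],[0,0,-20,0,0,0,30],[0,0,-18,0,0,0,30],[0,0,-12,0,0,0,30],[0,0,-6.5,0,0,0,30],[0,0,0,0,0,0,30],[2,0,0,0,0,0,30],[0,0,0,0,0,0,30]],
  ],
)

```text
time_s: 8.3
ee_pos: [0.5474, 0.0708, 0.0201]
eef_rot: [-1.199, 1.57, -2.911]
force: [0.6, -0.7, -7.4]
grip_width: 0.0357
```

```bash
python3 - <<'E'
from h import *
from station import ctrl,viewer
o=ctrl.get_obs();print(o["time_s"],o["ee_pos"],o["force"],o["grip_width"])
target(o,[.5468,.0729,.0155],82)
c=viewer.camera("scene");pickle.dump(c,open("pics/s4.pkl","wb"));crop(c,260,130,450,240,4,"pics/s4.png")
E
```

```text
8.3 [0.5473788  0.07083485 0.02011904] [ 0.64489581 -0.71461777 -7.37793385] 0.035650554800599345
jaw 90 rv [ 3.1405e+00  8.0000e-04 -3.0000e-04] shift before rot [ 4.6 -0.9 -2. ] after rot [4.6 0.9 2. ]
jaw -90 rv [-0.0011  0.0002  0.0005] shift before rot [ 4.6 -0.9 -2. ] after rot [ 4.6 -0.9 -2. ]
```

View pics/s4.png

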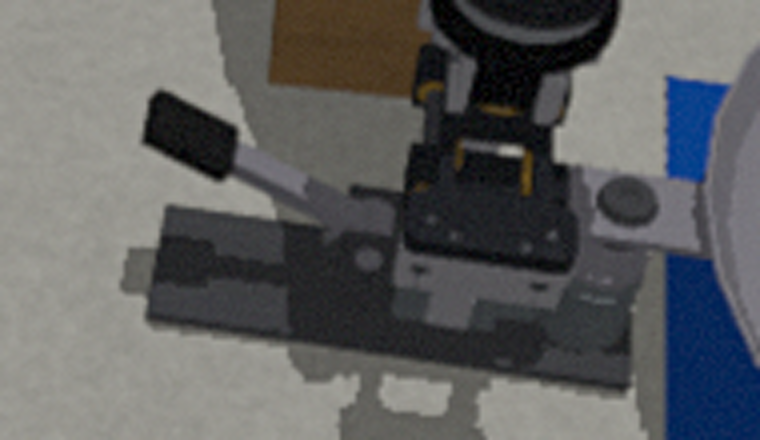

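Emit:
play_rows(
  deltas=[
    [[0,0,-1.5,0,0,0,30],[2,0,0,0,0,0,30],[2,0,0,0,0,0,30],[0.6,0,0,0,0,0,30],[0,0,0,0,0,0,30]],
  ],
)

```text
time_s: 8.85
ee_pos: [0.5477, 0.073, 0.0157]
eef_rot: [-1.259, 1.571, -2.97]
force: [-0.1, -0.3, -7.9]
grip_width: 0.0355
```

```bash
python3 - <<'E'
from h import *
from station import ctrl,viewer
o=ctrl.get_obs();print(o["time_s"],o["ee_pos"],o["force"],o["grip_width"])
target(o,[.5468,.0729,.0155],82)
c=viewer.camera("scene");pickle.dump(c,open("pics/s5.pkl","wb"));crop(c,380,155,450,240,6,"pics/s5.png");crop(c,280,155,430,240,5,"pics/s5b.png")
E
```

```text
8.85 [0.54771416 0.072964   0.01571771] [-0.11955516 -0.26237821 -7.86833992] 0.0355006467594251
jaw 90 rv [ 3.1413e+00  3.0000e-04 -1.0000e-04] shift before rot [ 0.2 -0.9  0.2] after rot [ 0.2  0.9 -0.2]
jaw -90 rv [-0.0003  0.0001  0.0002] shift before rot [ 0.2 -0.9  0.2] after rot [ 0.2 -0.9  0.2]
```

View pics/s5.png

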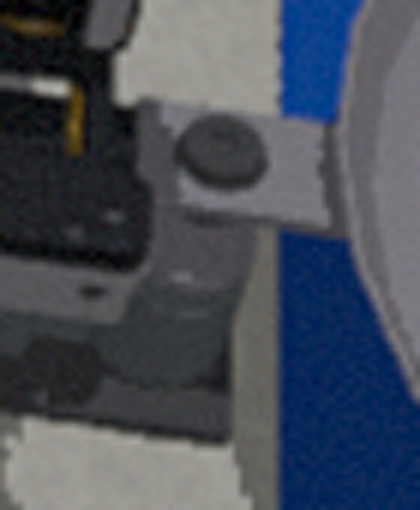

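View pics/s5b.png

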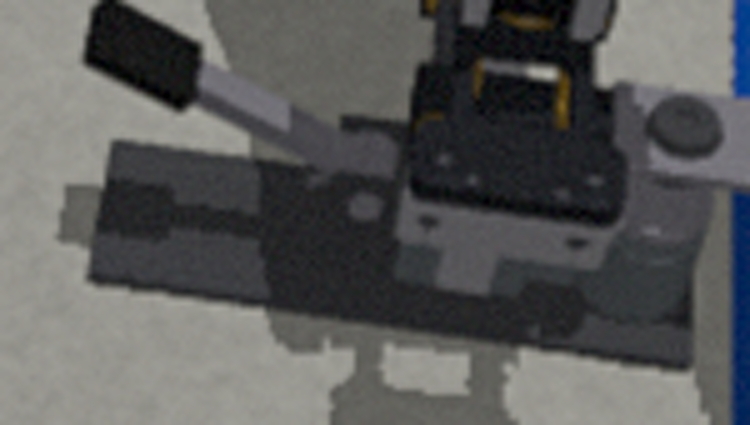

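Emit:
play_rows(
  deltas=[
    [[0.5,0,0,0,0,0,30],[0.5,0,0,0,0,0,30],[0,0,0,0,0,0,30]],
  ],
)

```text
time_s: 9.2
ee_pos: [0.5479, 0.073, 0.0155]
eef_rot: [1.928, 1.571, 0.217]
force: [-5.3, -0.9, 4.0]
grip_width: 0.0359
```

Emit:
play_rows(
  deltas=[
    [[0,0,0,0,0,0,45],[0,0,0,0,0,0,60],[0,0,0,0,0,0,75],[0,0,0,0,0,0,75],[0,0,0,0,0,0,75]],
  ],
)

```text
time_s: 9.7
ee_pos: [0.5479, 0.073, 0.0149]
eef_rot: [1.829, 1.571, 0.118]
force: [-0.3, -0.1, 0.3]
grip_width: 0.0721
```

Emit:
play_rows(
  deltas=[
    [[-10,0,0,0,0,0,75],[-20,0,0,0,0,0,75],[-30,0,0,0,0,0,75],[-30,0,0,0,0,0,75],[-30,0,0,0,0,0,50],[-40,0,0,0,0,0,20],[0,0,20,0,0,0,0],[0,0,40,0,0,0,0],[0,0,40,0,0,0,0],[0,0,40,0,0,0,0]],
  ],
)

```text
time_s: 10.7
ee_pos: [0.5279, -0.0669, 0.1758]
eef_rot: [1.516, 1.57, -0.194]
force: [0.4, -0.5, 0.5]
grip_width: 0.0302
```

```bash
python3 - <<'E'
from h import *
from station import ctrl,viewer
o=ctrl.get_obs();print(o["time_s"],o["ee_pos"],o["force"],o["grip_width"])
c=viewer.camera("scene");pickle.dump(c,open("pics/s6.pkl","wb"));crop(c,270,130,450,240,4,"pics/s6.png")
c=viewer.camera("top");pickle.dump(c,open("pics/t6.pkl","wb"));crop(c,90,130,290,270,4,"pics/t6.png")
E
```

```text
10.7 [ 0.52785034 -0.06693357  0.175775  ] [ 0.41789575 -0.46368242  0.45648634] 0.030216709891970225
```

View pics/s6.png

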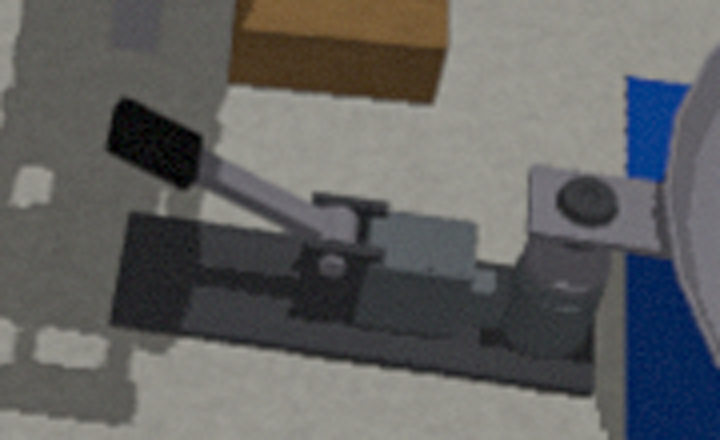

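View pics/t6.png

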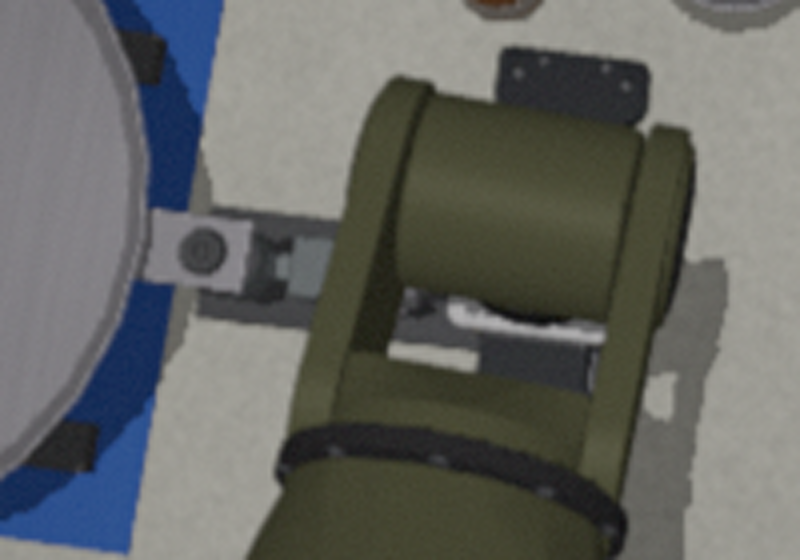

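```bash
python3 - <<'E'
from h import *
np.set_printoptions(precision=4,suppress=True)
s=pickle.load(open("pics/s6.pkl","rb"));t=pickle.load(open("pics/t6.pkl","rb"))
f=lambda a,b,k,x,y:(a+(x+.5)/k-.5,b+(y+.5)/k-.5)
S=lambda x,y,z:ray(s,*f(270,130,4,x,y),z)
T=lambda x,y,z:ray(t,*f(90,130,4,x,y),z)
print("boss",S(587,199,.102),T(204,250,.102))
fr=(T(203,207,.008)+T(197,313,.008))/2;print("front top",T(203,207,.008),T(197,313,.008),fr)
a=np.radians(82.5);h=np.array([np.cos(a),np.sin(a)]);print("saddle from top",fr[:2]-.025*h)
n=S(592,388,.008);b=S(110,323,.008);b2=S(132,212,.008);print(n,b,b2,"len",np.linalg.norm(n-b),"yaw",np.degrees(np.arctan2(*(n-b)[1::-1])))
m=(b+b2)/2;print("saddle from scene back",m[:2]+.205*h,"from near edge",n[:2]-.025*h+.035*np.array([-h[1],h[0]]))
print("pad corners",[S(x,y,.104)for x,y in[(122,97),(202,137)]])
print(proj(s,[[.5477-.004,.0729,.057]]),)
# handle end predicted
o=np.array([.5477,.0729])+.005*h
print("jack origin",o,"handle end up",o-.130*h,"dn",o-.145*h)
E
```

```text
boss [0.5566 0.1382 0.102 ] [0.5551 0.1361 0.102 ]
front top [0.5928 0.162  0.008 ] [0.5279 0.1645 0.008 ] [0.5604 0.1632 0.008 ]
saddle from top [0.5571 0.1385]
[0.5928 0.1572 0.008 ] [ 0.5657 -0.0686  0.008 ] [ 0.4958 -0.0582  0.008 ] len 0.22744879102606103 yaw 83.1773379276571
saddle from scene back [0.5575 0.1398] from near edge [0.5548 0.137 ]
pad corners [array([ 0.5061, -0.0681,  0.104 ]), array([ 0.5293, -0.0316,  0.104 ])]
[[374.3419 188.2636]]
jack origin [0.5484 0.0779] handle end up [ 0.5314 -0.051 ] dn [ 0.5294 -0.0659]
```

Emit:
play_rows(
  deltas=[
    [[0,1.5,-8,0,0,0,0],[0,0,-8,0,0,0,0],[20,0,0,0,0,0,0],[20,0,0,0,0,0,0],[14,0,0,0,0,0,0],[4,0,0,0,0,0,0],[0,0,0,0,0,0,0]],
  ],
)

```text
time_s: 11.5
ee_pos: [0.532, -0.0493, 0.1167]
eef_rot: [-1.661, 1.57, 2.912]
force: [0.2, -0.9, -0.5]
grip_width: 0.0005
```

```bash
python3 - <<'E'
from h import *
from station import ctrl,viewer
o=ctrl.get_obs();print(o["time_s"],o["ee_pos"],o["force"],o["grip_width"])
c=viewer.camera("scene");crop(c,250,110,450,240,4,"pics/s7.png")
E
```

```text
11.5 [ 0.53201481 -0.04932555  0.11674147] [ 0.23784203 -0.89925101 -0.50046267] 0.0004846168232215102
```

View pics/s7.png

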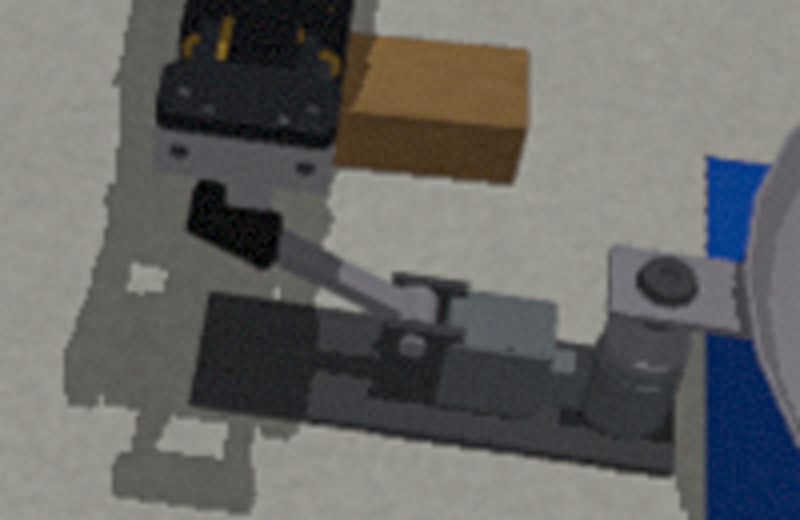

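Emit:
play_rows(
  deltas=[
    [[8,0,0,0,0,0,0],[5.3,0,3,0,0,0,0],[5.3,0,2.7,0,0,0,0],[5.6,0,2.2,0,0,0,0],[5.7,0,2.1,0,0,0,0],[5.8,0,1.5,0,0,0,0],[5.8,0,1.5,0,0,0,0],[6,0,0.8,0,0,0,0],[6,0,0.7,0,0,0,0],[4,0,0,0,0,0,0]],
  ],
)

```text
time_s: 12.55
ee_pos: [0.5304, -0.0655, 0.0595]
eef_rot: [0.763, 1.569, -0.948]
force: [0.5, -8.8, 11.7]
grip_width: 0.0002
```

Emit:
play_rows(
  deltas=[
    [[4,0,0,0,0,0,0],[4,0,0,0,0,0,0],[2,0,0,0,0,0,0],[2,0,0,0,0,0,0],[0,0,0,0,0,0,0]],
  ],
)

```text
time_s: 13.05
ee_pos: [0.5304, -0.0656, 0.0478]
eef_rot: [0.758, 1.569, -0.953]
force: [0.2, -7.9, 11.4]
grip_width: 0.0003
```

```bash
python3 - <<'E'
from h import *
from station import ctrl,viewer
o=ctrl.get_obs();print(o["time_s"],o["ee_pos"],o["force"],o["grip_width"])
c=viewer.camera("scene");pickle.dump(c,open("pics/s8.pkl","wb"));crop(c,250,110,450,240,4,"pics/s8.png")
E
```

```text
13.05 [ 0.53036442 -0.06561328  0.04782745] [ 0.1984304  -7.89691033 11.44326277] 0.0002743194971896304
```

View pics/s8.png

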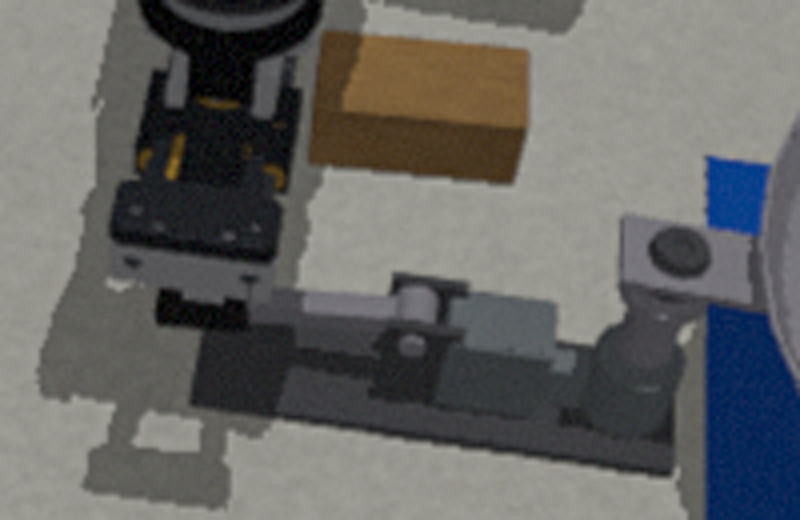

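Emit:
play_rows(
  deltas=[
    [[1.5,0,0,0,0,0,0],[0,0,0,0,0,0,0]],
  ],
)

```text
time_s: 13.3
ee_pos: [0.5305, -0.0657, 0.0472]
eef_rot: [0.868, 1.568, -0.844]
force: [-3.9, -6.2, 21.7]
grip_width: 0.0004
```

Emit:
play_rows(
  deltas=[
    [[1.5,0,0,0,0,0,0],[0,0,0,0,0,0,0]],
  ],
)

```text
time_s: 13.5
ee_pos: [0.5307, -0.0657, 0.0466]
eef_rot: [0.941, 1.568, -0.77]
force: [-7.9, -7.5, 33.5]
grip_width: 0.0004
```

Emit:
play_rows(
  deltas=[
    [[-3,0,0,0,0,0,0],[-6,0,0,0,0,0,0],[-6,0,0,0,0,0,0],[-6,0,-0.7,0,0,0,0],[-6,0,-0.8,0,0,0,0],[-6,0,-1.5,0,0,0,0],[-6,0,-1.5,0,0,0,0],[-6,0,-2.1,0,0,0,0],[-6,0,-2.2,0,0,0,0],[-6,0,-2.7,0,0,0,0]],
  ],
)

```text
time_s: 14.5
ee_pos: [0.5313, -0.0528, 0.1014]
eef_rot: [-1.638, 1.57, 2.934]
force: [1.5, -0.4, 2.5]
grip_width: 0.0005
```

Emit:
play_rows(
  deltas=[
    [[-6,0,-3,0,0,0,0],[-6,0,0,0,0,0,0],[-6,0,0,0,0,0,0],[-6,0,0,0,0,0,0],[0,0,0,0,0,0,0],[0,0,0,0,0,0,0],[0,0,0,0,0,0,0]],
  ],
)

```text
time_s: 15.2
ee_pos: [0.5318, -0.05, 0.125]
eef_rot: [-1.589, 1.57, 2.984]
force: [0.2, 0.3, -0.7]
grip_width: 0.0003
```

```bash
python3 - <<'E'
from h import *
from station import ctrl,viewer
o=ctrl.get_obs();print(o["time_s"],o["ee_pos"],o["force"],o["eef_rot"])
target(o,[.5314,-.051,.112],82.5)
c=viewer.camera("scene");pickle.dump(c,open("pics/s9.pkl","wb"));crop(c,250,110,450,240,4,"pics/s9.png")
c=viewer.camera("top");pickle.dump(c,open("pics/t9.pkl","wb"));crop(c,90,130,290,270,4,"pics/t9.png")
E
```

```text
15.2 [ 0.53175856 -0.05004014  0.12504078] [ 0.17215946  0.26865626 -0.74919692] [-1.58859289  1.57020385  2.98363473]
jaw 90 rv [3.1323e+00 9.0000e-04 0.0000e+00] shift before rot [13.  -0.2  1. ] after rot [13.   0.2 -1. ]
jaw -90 rv [-0.0093 -0.      0.0006] shift before rot [13.  -0.2  1. ] after rot [13.  -0.2  1. ]
```

View pics/s9.png

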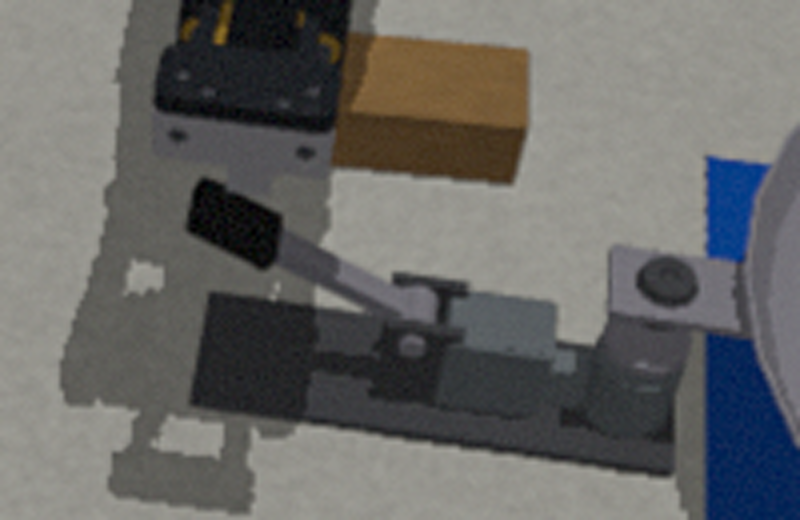

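View pics/t9.png

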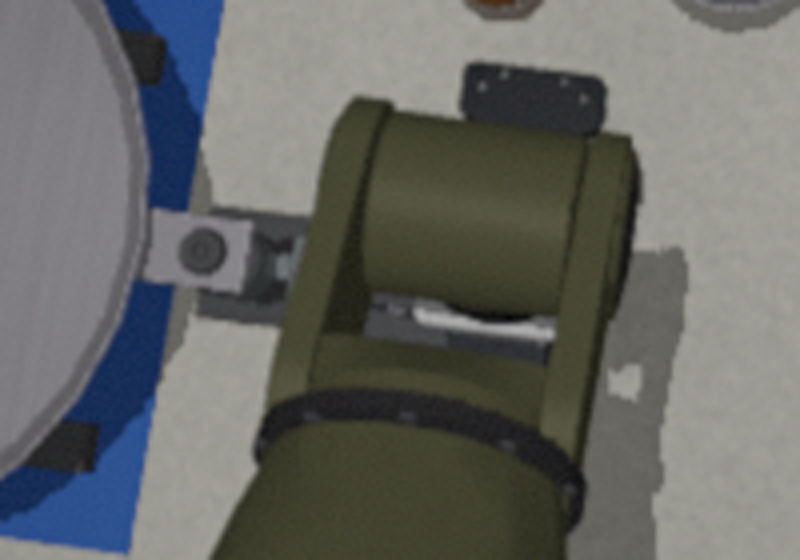

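Emit:
play_rows(
  deltas=[
    [[10,0,0,0,0,0,0],[6.5,0,0,0,0,0,0],[5.3,0,3,0,0,0,0],[5.3,0,2.7,0,0,0,0],[5.6,0,2.2,0,0,0,0],[5.7,0,2.1,0,0,0,0],[5.8,0,1.5,0,0,0,0],[5.8,0,1.5,0,0,0,0],[6,0,0.8,0,0,0,0],[6,0,0.7,0,0,0,0]],
  ],
)

```text
time_s: 16.3
ee_pos: [0.5299, -0.0648, 0.0634]
eef_rot: [0.121, 1.57, -1.59]
force: [-4.8, 1.1, 9.9]
grip_width: 0.0004
```

Emit:
play_rows(
  deltas=[
    [[4,0,0,0,0,0,0],[4,0,0,0,0,0,0],[4,0,0,0,0,0,0],[3,0,0,0,0,0,0],[2.6,0,0,0,0,0,0],[0,0,0,0,0,0,0],[0,0,0,0,0,0,0],[0,0,0,0,0,0,0]],
  ],
)

```text
time_s: 17.1
ee_pos: [0.53, -0.0652, 0.0471]
eef_rot: [0.497, 1.569, -1.214]
force: [-11.3, -1.9, 25.5]
grip_width: 0.0007
```

```bash
python3 - <<'E'
from h import *
from station import ctrl,viewer
o=ctrl.get_obs();print(o["time_s"],o["ee_pos"],o["force"],o["eef_rot"])
c=viewer.camera("scene");pickle.dump(c,open("pics/s10.pkl","wb"));crop(c,250,110,450,240,4,"pics/s10.png")
c=viewer.camera("top");pickle.dump(c,open("pics/t10.pkl","wb"));cv2.imwrite("pics/t10.png",cv2.resize(c["img"][:,:,::-1],(768,576)))
E
```

```text
17.1 [ 0.52999971 -0.06521676  0.04714386] [-11.3357236   -1.93946984  25.48027784] [ 0.49699426  1.5694003  -1.21370269]
```

View pics/s10.png

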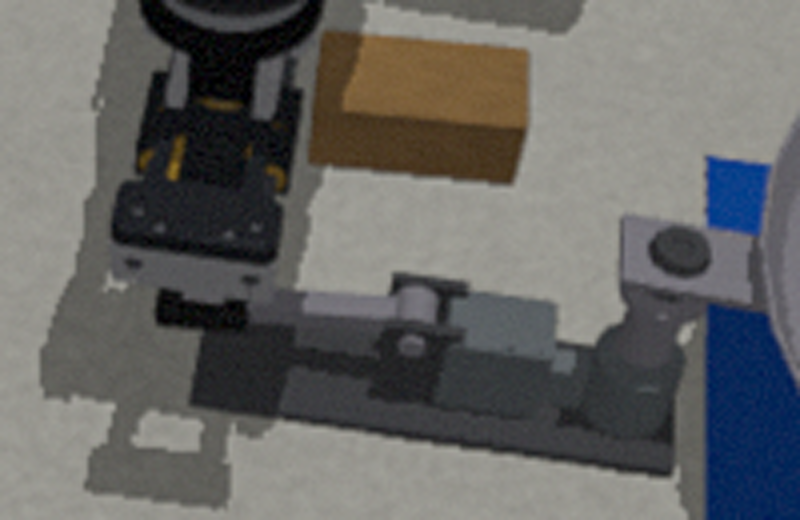

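View pics/t10.png

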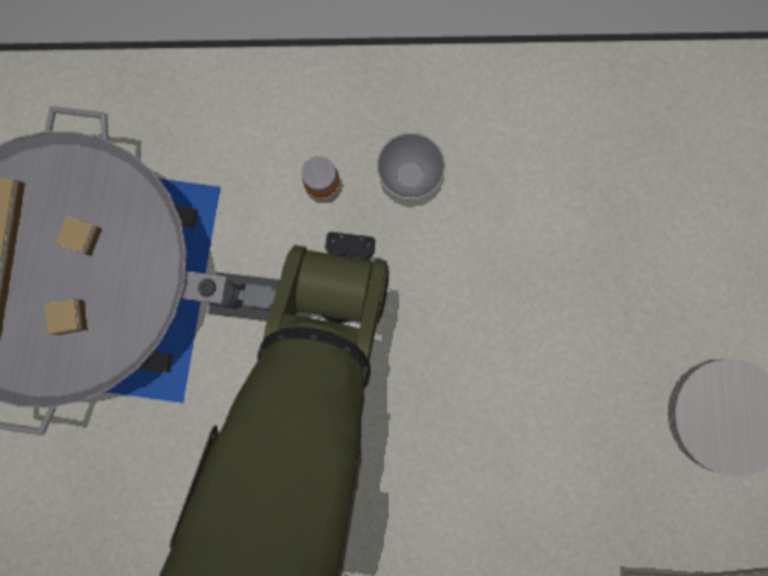

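Emit:
play_rows(
  deltas=[
    [[0,0,0,0,0,0,0],[0,0,0,0,0,0,0],[0,0,0,0,0,0,0],[0,0,0,0,0,0,0],[0,0,0,0,0,0,0],[0,0,0,0,0,0,0]],
  ],
)

```text
time_s: 17.8
ee_pos: [0.53, -0.0652, 0.0471]
eef_rot: [0.501, 1.569, -1.21]
force: [-11.8, -1.7, 23.0]
grip_width: 0.0003
```

```bash
python3 - <<'E'
from station import ctrl,hand_in
o=ctrl.get_obs();print(o["time_s"],o["ee_pos"],o["force"])
if o["ee_pos"][2]<.0485 and 12<o["force"][2]<36: print(hand_in())
E
```

```text
17.8 [ 0.53000135 -0.06522769  0.04713735] [-11.75795876  -1.74894661  22.96379723]
the job is handed in; nothing more can be done
None
```

The job is done and handed in at 17.8 s. The jack stands under the lift pad, the trial stroke is complete, and the arm is holding the handle at its stop with the tray's edge up on the jack.

- **Placing:** I gripped the jack by its block, carried it just above the table and set it down. My estimates put the saddle within about 2 mm of the lift pad's centre. The two cameras differ from each other by 1–2 mm on this.
- **Trial stroke:** I pressed the handle down until it stopped moving, with the force climbing to about 33 N. I then let it fully up. The pictures showed the tray raised, then back at rest, with the handle at its top and the jack not shifted.
- **Final hold:** The second press reached the same height, with the fingertips at z = 0.047 m, which matches the handle's stop. The push is steady at about 23 N and did not drift over 0.6 s. The last picture shows the tray's tongue raised on the saddle.
- **Not ideal:** There is a side force of about 12 N on the fingertips in the final hold. It was steady too, so I left it.
- **Bystanders:** I never touched the bowl, the jar or the carton, and the last pictures show nothing out of place.

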